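Slide the glass tote into its bench corner

ROBOT

A 6-joint arm with a two-finger parallel gripper is mounted at the origin on the work surface. World frame = base frame: x ahead of the robot, y to its left, z up, the work surface at z = 0. Lengths are in m, angles in rad, forces in N, time in s.
With the tool pointing down it reaches from about 0.35 to 0.85 m from the base axis. Payload 8.1 kg.
Tool frame: the origin (TCP) lies at the centre of the arm's flange, where the gripper is bolted on; the fingertips stand 186 mm ahead of it and the grasp point (between the pads) lies 167 mm ahead of it (robot.grasp_offset is the distance from the TCP to the grasp point, in m); z points along the fingers, y is the line along which they close (so a half turn about z gives the same grasp; the last joint's range is limited). The gripper opens to 93 mm and grips with 3 to 60 N. Pads are 15 mm wide; open, the fingers measure 128 mm over their backs; the gripper's body (75 mm by 188 mm) begins 65 mm behind the grasp point.
Start: joints at [1.233, 0.13, 1.488, -0, 1.523, -0.085], TCP at [0.15, 0.581, 0.405] pointing down, gripper open.
Joint ranges: [-2.96, 2.96], [-0.89, 2.26], [0.02, 2.5], [-1.34, 4.48], [0, 2.73], [-2.66, 2.66]. Speed limits (rad/s): [2.39, 2.39, 2.79, 3.14, 3.14, 3.14].

INTERFACE

Orientations are given as a rotation vector (axis times angle).
In Python, from plant import robot gives the robot as it stands.
- The arm moves only by the tool drive_tool, never from a script. Its argument "moves" is one flat list of numbers, 7 for each row, row after row: the finger opening in mm, from 0 to 93, then the shift along the tool's x, y, z in mm, then the turn, a rotation vector about the tool's x, y, z in degrees. A call has 1 to 8 rows; each row shifts and turns the commanded pose from where the row before left it, along the tool's axes as they then stand; what a row does not reach is not made up. A row lasts 1/10 s, in which the tool goes at most 50 mm and 8.59 degrees, less where a joint would pass 70% of its speed; a pose out of reach is approached as far as the arm can. A call is refused whole if a number of a shift passes 50 or a number of a turn 8.59, either way. A call with a gripper value outside its range is refused whole. The fingers move at their own pace and stop on an object; "grip_force" is the grip in N (left out, the last holds). Time passes only in rows, so rows that do not move let the fingers close. It gives the time, the measured TCP pose, the force, the opening and the grip force at its end, in the units of the state.
- robot.read_state(): the state, without advancing time (a new reading comes with each control period).
- robot.read_camera(name): name is "scene" or "top" or "wrist"; returns a dict with "color" (420x560x3 uint8, red, green, blue), "depth" (420x560 float32, m along the optical axis (not along the pixel's ray), 0 where there is no reading), "mtx" (3x3 intrinsics, pixels), "dist_coeffs" ([k1, k2, p1, p2, k3] as OpenCV has them; the pictures are not rectified), "R" (3x3) and "t" (3): a world point X has camera coordinates R X + t. Camera axes: x right, y down, z forward; pixel columns grow to the right and rows downward; lengths in m; the calibration is good to about 2 mm. A picture is of the moment at which its call begins.
- robot.close_job(): hands the job in; it is judged then, once.
The state is a dict: "t": time; "q": joint angles; "dq": joint speeds; "joint_torque": joint torques, N m; "tool_pos": TCP position; "orientation": TCP orientation; "force": force on the tool from outside, world axes, zero at the start; "wrist_torque": the same for the moment, N m; "opening": finger opening in m; "gripper_force": force on a finger pad.
Only numpy, scipy, OpenCV 4.12 (cv2) and the standard library are available. Lean on these libraries where they do the work, as an engineer would, in place of code of your own. Each camera call takes 0.05 s, during which the arm holds its last target. There are 200 camera calls.

TASK

Push the tall wooden tote of glass sheets along the bench into the corner formed by the two low battens, until it stands snug and square against both of them. It is heavy and tips easily, so push low near its base and keep it upright and sliding on the bench: do not lift it, do not touch the handle bar or the glass. Leave the other things on the bench where they are.

Things in the scene. Friction and masses are not known exactly. Their poses are not given: they have to be found in the camera images.
- tote: Tall plywood tote of glass sheets. Base 130 mm (its x) by 90 mm (its y), flush with the walls; end walls (facing its +x, -x) 215 mm high, long walls (its +y, -y) 130 mm high. Origin: centre of underside. 1.1 to 1.8 kg; 5 to 13 N slide it (20 N if it rubs a batten); pushed along y above 60 mm it may tip. Starts up to 13 degrees off square, 20+ mm from the back batten, 90+ mm from the side one.
- corner: Two fixed battens in an L, each 25 mm wide and high. Origin: inner corner at bench height. Inner face of the back batten is the plane x = 0, 275 mm long towards -y; of the side batten the plane y = 0, 190 mm long towards -x. Tote belongs in x < 0, y < 0, axes parallel to these: its +x wall on the back batten, +y wall on the side batten, its origin then at (-65, -45) mm.
- dowel: Round handle bar of the tote, 18 mm thick, 110 mm long along the tote's x, its axis 198 mm above the tote's underside between the two end walls; fixed to the tote, not to be touched. Origin and axes are those of the tote.
- sheets: The glass sheets standing inside the tote, their top edges up to 166 mm above its underside (up to 36 mm above the long walls); fixed in the tote, not to be touched. Origin and axes are those of the tote.
- mug: White ceramic mug, 80 mm across, 92 mm high; a bystander, to be left where it is. Origin: underside, about its middle.
- tumbler: Drinking glass, 68 mm across, 110 mm high; a bystander, to be left where it is. Origin: underside, about its middle.
- hammer: Hammer lying on the bench; a bystander, to be left where it is. Origin: underside, about its middle.
- tape: Yellow tape measure, about 75 mm by 64 mm, 30 mm high; a bystander, to be left where it is. Origin: underside, about its middle.
- flux: White bottle with black cap, 48 mm across, 100 mm high; a bystander, to be left where it is. Origin: underside, about its middle.
- tub: Open black plastic tub, 130 by 100 mm, 55 mm high; a bystander, to be left where it is. Origin: underside, about its middle.
- came: Dark lead strip, 240 by 12 mm, 8 mm high; a bystander, to be left where it is. Origin: underside, about its middle.
- pane: Green glass pane lying flat, 90 by 65 mm, 6 mm high; a bystander, to be left where it is. Origin: underside, about its middle.

How it is judged:
By the outcome, as a careful person would: the job done as asked, in the order asked, and still so for the second after the job is handed in, with the robot touching nothing.
It also fails if it takes over 64 s, if anything falls off the work surface, if the arm or the gripper's body presses on something with over 40 N, if the wrist force passes 120 N, or if a joint passes its speed limit or range.

## Working session

There is one attempt and no reset: what is moved stays moved. The work goes in short steps, Python scripts to look and compute and a tool call to move; the robot and the scene stay as the last step left them, time stands still between calls to the robot, and variables do not carry over. Pictures are saved under pics/ and viewed, at most 10 in all, crops included, and the job is handed in when it is done.

Besides the shell and the picture viewer there is one more tool, called after "Emit:" by a JSON object that holds its "op" and its "data", one argument or row to a line. drive_tool: Moves the arm, as the interface text tells. Its arguments: {"type":"object","properties":{"moves":{"type":"array","items":{"type":"number"}},"grip_force":{"type":"number"}},"required":["moves"]}

```bash
mkdir -p pics; ls; python3 - <<'E'
from plant import robot
import cv2,numpy as np
for n in("top","scene"):
    c=robot.read_camera(n); cv2.imwrite(f"pics/{n}0.png",c["color"][:,:,::-1]); np.savez(f"pics/{n}0.npz",**c)
    print(n,c["mtx"].round(1).tolist(),c["dist_coeffs"],c["R"].round(3).tolist(),c["t"].round(3))
print(robot.read_state())
E
```

```text
pics
top [[418.8, 0.0, 281.1], [0.0, 418.8, 204.0], [0.0, 0.0, 1.0]] [-0.05448619  0.          0.          0.          0.        ] [[0.012, -0.999, 0.039], [-0.993, -0.017, -0.117], [0.118, -0.037, -0.992]] [-0.026  0.604  0.906]
scene [[460.2, 0.0, 282.1], [0.0, 460.2, 211.9], [0.0, 0.0, 1.0]] [-0.11472179  0.          0.          0.          0.        ] [[0.232, 0.973, -0.018], [0.635, -0.165, -0.755], [-0.737, 0.163, -0.656]] [-0.129 -0.324  1.793]
{'t': 0.1, 'q': array([ 1.23260054e+00,  1.31054837e-01,  1.48918520e+00, -1.36341700e-05,
        1.52299507e+00, -8.53968225e-02]), 'dq': array([-6.38108238e-05, -1.39281526e-03, -2.20017471e-03, -3.91807732e-04,
        1.02574168e-03,  9.58421596e-04]), 'joint_torque': array([ 9.29085509e-04, -5.61337352e+01, -4.93098843e+01,  7.70511408e-02,
        2.89899070e-02, -1.70769238e-05]), 'tool_pos': array([0.14997741, 0.58073436, 0.40380236]), 'orientation': array([-3.95996136e-01, -3.11619952e+00,  2.52653557e-03]), 'force': array([ 0.13241359, -0.24892   , -0.24735506]), 'wrist_torque': array([ 0.00988621, -0.00307197, -0.05494521]), 'gripper_force': 0.0, 'opening': 0.09294689372329461}
```

View pics/top0.png

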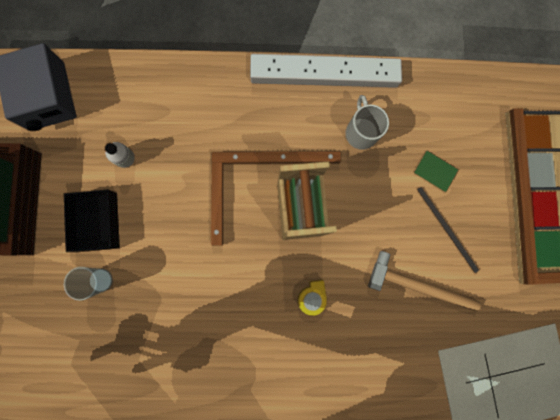

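View pics/scene0.png

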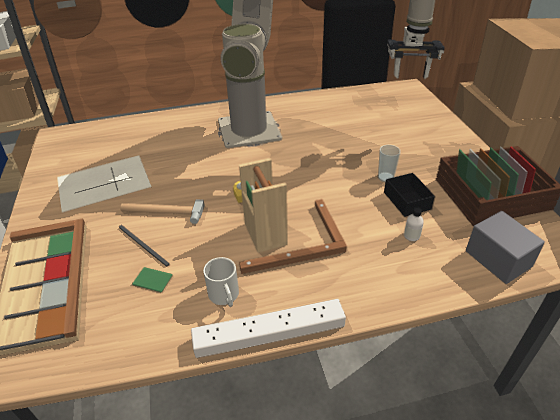

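Top view: the corner's inner vertex is at about (222,162), the back batten runs right to (340,157) and the side batten runs down to (216,243). The tote is at about (280-335, 165-237), with mug, tape and hammer nearby. Next I'll enlarge it to measure.

```bash
python3 - <<'E'
import cv2
i=cv2.imread("pics/top0.png")[140:260,200:350]
cv2.imwrite("pics/crop1.png",cv2.resize(i,None,fx=5,fy=5,interpolation=cv2.INTER_CUBIC))
E
cat > h.py <<'E'
import cv2,numpy as np
def unproj(c,uv,z):
    n=cv2.undistortPoints(np.array(uv,float).reshape(-1,1,2),c["mtx"],c["dist_coeffs"]).reshape(-1,2)
    R,t=c["R"],c["t"]; o=-R.T@t
    d=np.c_[n,np.ones(len(n))]@R
    return o+d*((np.broadcast_to(z,len(n))-o[2])/d[:,2])[:,None]
def cloud(c):
    v,u=np.mgrid[0:420,0:560]; d=c["depth"].ravel()
    n=cv2.undistortPoints(np.c_[u.ravel(),v.ravel()].astype(float).reshape(-1,1,2),c["mtx"],c["dist_coeffs"]).reshape(-1,2)
    P=(np.c_[n,np.ones(len(n))]*d[:,None]-c["t"])@c["R"]
    return P.reshape(420,560,3)
E
python3 - <<'E'
import numpy as np
from h import *
c=np.load("pics/top0.npz"); P=cloud(c); print(P[150:160,150:170,2].mean(), (c["depth"]==0).mean())
names=dict(tote=(165,240,275,340),mug=(100,150,345,392),tape=(280,318,295,330),hammer=(245,312,368,485),flux=(135,170,100,140),tub=(185,255,60,122),tumbler=(262,302,60,115),came=(185,275,415,480))
for k,(a,b,l,r) in names.items():
    Q=P[a:b,l:r].reshape(-1,3); Q=Q[(Q[:,2]>(.1 if k=='tote' else .006))]
    print(k,np.percentile(Q,[1,99],axis=0).round(3).tolist())
E
```

```text
-0.0006739661184845896 0.004030612244897959
tote [[0.527, -0.107, 0.102], [0.655, -0.009, 0.217]]
mug [[0.742, -0.246, 0.006], [0.847, -0.169, 0.095]]
tape [[0.361, -0.117, 0.013], [0.435, -0.058, 0.035]]
hammer [[0.373, -0.476, 0.006], [0.51, 0.018, 0.97]]
flux [[0.686, 0.326, 0.008], [0.732, 0.368, 0.102]]
tub [[0.492, 0.018, 0.006], [0.626, 0.46, 0.97]]
tumbler [[0.396, 0.357, 0.008], [0.46, 0.422, 0.112]]
came [[0.455, -0.479, 0.006], [0.657, 0.018, 0.97]]
```

View pics/crop1.png

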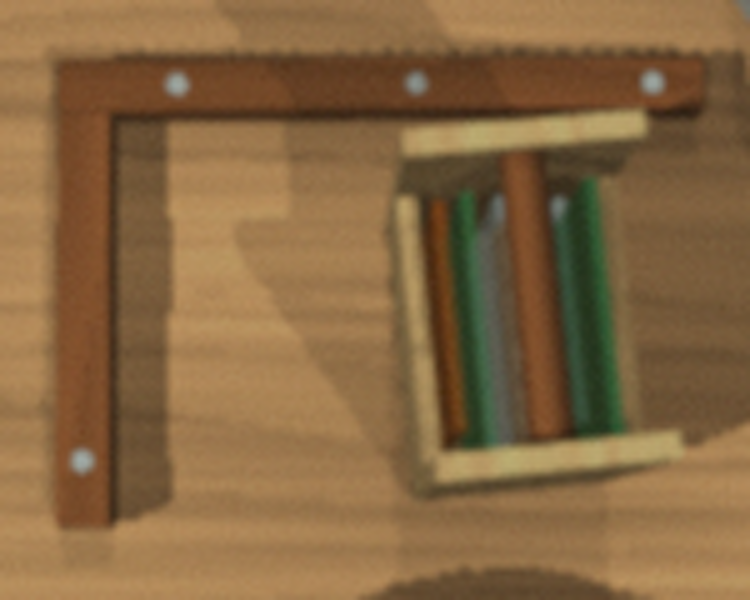

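The crop shows the battens' inner vertex at (112,114), the back batten's end at (700,116) and the side batten's end at (112,524). The tote's top outer corners are at (401,128), (646,110), (683,458) and (437,480).

```bash
python3 - <<'E'
import numpy as np
from h import *
c=dict(np.load("pics/top0.npz"))
f=lambda L:(np.array(L,float)+.5)/5-.5+[200,140]
b=unproj(c,f([(112,114),(700,116),(112,524)]),.025)
t=unproj(c,f([(401,128),(646,110),(683,458),(437,480)]),.215)
print(b.round(4));print(t.round(4))
P=cloud(c); Q=P[140:260,200:350].reshape(-1,3)
T=Q[(Q[:,2]>.205)&(Q[:,2]<.225)]
r=cv2.minAreaRect((T[:,:2]*1000).astype(np.float32));print("tote",r)
B=Q[(Q[:,2]>.018)&(Q[:,2]<.03)]
s=B[(B[:,1]>.155)&(B[:,1]<.21)];print("batten y edges",np.percentile(s[s[:,0]<.64][:,1],[2,98]))
k=B[(B[:,1]<.15)&(B[:,0]>.64)];print("x edges",np.percentile(k[:,0],[2,98]))
e=b[1]-b[0];print("corner yaw",np.degrees(np.arctan2(e[0],-e[1])), np.degrees(np.arctan2(*(b[0]-b[2])[[1,0]])))
print("tote yaws",[np.degrees(np.arctan2(v[1],v[0])) for v in (t[0]-t[3],t[1]-t[2])],[np.degrees(np.arctan2(-v[0],v[1])) for v in(t[0]-t[1],t[3]-t[2])],t.mean(0), [np.linalg.norm(v) for v in (t[0]-t[3],t[1]-t[2],t[0]-t[1],t[3]-t[2])])
from scipy.spatial.transform import Rotation as R
from plant import robot
print(R.from_rotvec(robot.read_state()['orientation']).as_matrix().round(3))
for n in(["wrist"]): 
    w=robot.read_camera(n); print(w["R"].round(3).tolist(),(-w["R"].T@w["t"]).round(3))
E
```

```text
[[ 0.6989  0.1196  0.025 ]
 [ 0.7036 -0.1518  0.025 ]
 [ 0.5118  0.1142  0.025 ]]
[[ 0.6544 -0.0068  0.215 ]
 [ 0.6631 -0.0974  0.215 ]
 [ 0.5345 -0.1108  0.215 ]
 [ 0.5254 -0.0214  0.215 ]]
tote ((594.3355102539062, -59.9254035949707), (128.75144958496094, 90.24321746826172), 6.160418510437012)Traceback (most recent call last):
  File "<stdin>", line 12, in <module>
    return _quantile_unchecked(
        a, q, axis, out, overwrite_input, method, keepdims, weights)
    return _ureduce(a,
                    func=_quantile_ureduce_func,
    ...<5 lines>...
                    overwrite_input=overwrite_input,
                    method=method)
    r = func(a, **kwargs)
    result = _quantile(arr,
                       quantiles=q,
    ...<2 lines>...
                       out=out,
                       weights=wgt)
    slices_having_nans = np.isnan(arr[-1, ...])
                                  ~~~^^^^^^^^^
IndexError: index -1 is out of bounds for axis 0 with size 0
```

Corner origin is at about (0.699, 0.120), yaw about 1.2°. The tote centre is at about (0.594, -0.060), yaw about 6.1°. The plan is to tilt the tool about 30° so the body leans away, then push +y with two spread fingers low on the long wall. After that I push +x the same way on the end wall.

```bash
cat >> h.py <<'E'
from scipy.spatial.transform import Rotation as Ro
def axes(yaw,tilt,mode):
    """mode 'y': push along +y(yaw), tool x = push; mode 'x': push along +x, tool -x = push. tilt in deg leaning back"""
    c,s=np.cos(np.radians(yaw)),np.sin(np.radians(yaw)); X=np.array([c,s,0]);Y=np.array([-s,c,0]);Z=np.array([0,0,-1.])
    if mode=='y': B=np.c_[Y,X,Z]; tl=tilt
    else: B=np.c_[-X,Y,Z]; tl=-tilt
    return Ro.from_matrix(B)*Ro.from_euler('y',tl,degrees=True)
def delta(tcp,rot):
    from plant import robot
    s=robot.read_state(); r=Ro.from_rotvec(s["orientation"])
    print("shift tool mm",(r.inv().apply(np.array(tcp)-s["tool_pos"])*1000).round(1),"turn deg",np.degrees((r.inv()*rot).as_rotvec()).round(2),"pos",s["tool_pos"].round(4),"F",s["force"].round(1),"t",s["t"])
def tip(push_contact,rot,mode):
    """TCP for which the leading tip edge (7.5 mm ahead of the tool axis) is at push_contact"""
    off=np.array([7.5e-3 if mode=='y' else -7.5e-3,0,.186])
    return np.array(push_contact)-rot.apply(off)
E
python3 - <<'E'
from h import *
delta([.59,-.29,.47],axes(6,0,'y'))
r=axes(6,30,'y'); print(tip([.60,-.145,.022],r,'y'))
E
```

```text
shift tool mm [-643.8 -733.1  -65.1] turn deg [-9.000e-02  5.000e-02  6.952e+01] pos [0.15   0.5807 0.4038] F [ 0.1 -0.2 -0.2] t 0.1
[ 0.61040008 -0.24395015  0.17933073]
```

Emit:
{"op": "drive_tool", "data": {
  "moves": [70,0,0,-33,0,0,0,70,0,0,-33,0,0,0,70,-32,-36.5,0,0,0,0,70,-32,-36.5,0,0,0,0,70,-32,-36.5,0,0,0,0,70,-32,-36.5,0,0,0,0,70,-32,-36.5,0,0,0,0,70,-32,-36.5,0,0,0,0]
}}

```text
t: 0.9
tool_pos: [0.2814, 0.3191, 0.4703]
orientation: [-0.395, -3.117, 0.0]
force: [1.2, 0.7, 0.8]
opening: 0.0704
gripper_force: 0.0
```

Emit:
{"op": "drive_tool", "data": {
  "moves": [70,-32,-36.5,0,0,0,0,70,-32,-36.5,0,0,0,0,70,-32,-36.5,0,0,0,0,70,-32,-36.5,0,0,0,0,70,-32,-36.5,0,0,0,0,70,-32,-36.5,0,0,0,0,70,-32,-36.5,0,0,0,0,70,-32,-36.5,0,0,0,0]
}}

```text
t: 1.7
tool_pos: [0.4563, -0.028, 0.4705]
orientation: [0.397, 3.116, 0.0]
force: [0.9, 0.4, 0.0]
opening: 0.0703
gripper_force: 0.0
```

Emit:
{"op": "drive_tool", "data": {
  "moves": [70,-32,-36.5,0,0,0,0,70,-32,-36.5,0,0,0,0,70,-32,-36.5,0,0,0,0,70,-32,-36.5,0,0,0,0,70,-32,-36.5,0,0,0,0,70,-32,-36.5,0,0,0,0,70,0,0,0,0,0,8.5,70,0,0,0,0,0,8.5]
}}

```text
t: 2.5
tool_pos: [0.5874, -0.2878, 0.4678]
orientation: [-0.863, -3.016, -0.002]
force: [-0.3, 1.1, 0.2]
opening: 0.0701
gripper_force: 0.0
```

Emit:
{"op": "drive_tool", "data": {
  "moves": [70,0,0,0,0,0,8.5,70,0,0,0,0,0,8.5,70,0,0,0,0,0,8.5,70,0,0,0,0,0,8.5,70,0,0,0,0,0,8.5,70,0,0,0,0,0,8.5,70,0,0,0,0,0,1.5,70,0,0,0,0,0,0]
}}

```text
t: 3.3
tool_pos: [0.5871, -0.2859, 0.4703]
orientation: [-2.098, -2.337, 0.0]
force: [-0.5, 0.3, -0.2]
opening: 0.07
gripper_force: 0.0
```

```bash
python3 - <<'E'
from h import *
r=axes(6,30,'y'); delta(tip([.60,-.155,.022],r,'y'),r)
E
```

```text
shift tool mm [ 29.1  26.8 291. ] turn deg [-0.08 29.97  0.17] pos [ 0.5871 -0.2859  0.4703] F [-0.5  0.3 -0.2] t 3.3
```

Emit:
{"op": "drive_tool", "data": {
  "moves": [70,0,26,0,0,0,0,70,0,0,0,0,7.5,0,70,0,0,0,0,7.5,0,70,0,0,0,0,7.5,0,70,0,0,0,0,7.5,0,70,0,0,0,0,0,0]
}}

```text
t: 3.9
tool_pos: [0.6127, -0.2845, 0.4687]
orientation: [-1.81, -2.013, -0.488]
force: [1.0, -0.7, -1.6]
opening: 0.0696
gripper_force: 0.0
```

```bash
python3 - <<'E'
from h import *
r=axes(6,30,'y'); delta(tip([.60,-.155,.022],r,'y'),r)
E
```

```text
shift tool mm [-119.3    1.1  265.4] turn deg [-0.08 -0.26  0.05] pos [ 0.6127 -0.2845  0.4687] F [ 1.  -0.7 -1.6] t 3.9
```

Emit:
{"op": "drive_tool", "data": {
  "moves": [70,-17,0,38,0,0,0,70,-17,0,38,0,0,0,70,-17,0,38,0,0,0,70,-17,0,38,0,0,0,70,-17,0,38,0,0,0,70,-17,0,38,0,0,0,70,-17,0,37,0,0,0,70,0,0,0,0,0,0]
}}

```text
t: 4.7
tool_pos: [0.6071, -0.2517, 0.1748]
orientation: [-1.807, -2.012, -0.478]
force: [-0.3, 1.5, -1.2]
opening: 0.0701
gripper_force: 0.0
```

```bash
python3 - <<'E'
from h import *
from plant import robot
r=axes(6,30,'y'); delta(tip([.60,-.125,.022],r,'y'),r)
a=robot.read_camera("scene")["color"][130:310,160:330,::-1]
cv2.imwrite("pics/s1.png",cv2.resize(a,None,fx=3,fy=3))
E
```

```text
shift tool mm [25.9  6.2  9.7] turn deg [-0.53 -0.15 -0.01] pos [ 0.6071 -0.2517  0.1748] F [-0.3  1.5 -1.2] t 4.7
```

View pics/s1.png

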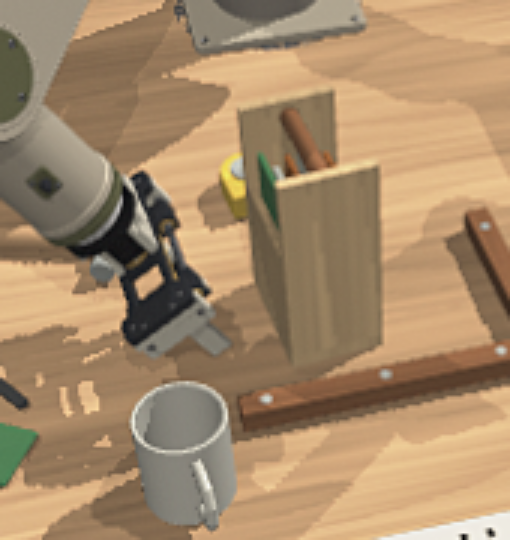

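The fingers stand low and clear beside the long wall, with the tip ahead of the mug at crop (215,340). I'll close the gap gently.

Emit:
{"op": "drive_tool", "data": {
  "moves": [70,8.7,1.5,5,0,0,0,70,8.7,1.5,5,0,0,0,70,8.7,1.5,5,0,0,0,70,5,1.5,3,0,0,0,70,5,0,2.8,0,0,0,70,5,0,2.8,0,0,0,70,5,0,2.8,0,0,0]
}}

```text
t: 5.45
tool_pos: [0.6104, -0.201, 0.1823]
orientation: [-1.816, -2.017, -0.485]
force: [-0.8, -11.8, 1.5]
opening: 0.0701
gripper_force: 5.3
```

```bash
python3 - <<'E'
from h import *
r=axes(1.2,30,'y'); delta(tip([.597,.018,.02],r,'y'),r)
E
```

```text
shift tool mm [101.7   1.3  64.1] turn deg [-2.36  0.15  4.18] pos [ 0.6104 -0.201   0.1823] F [ -0.8 -11.8   1.5] t 5.45
```

Emit:
{"op": "drive_tool", "data": {
  "moves": [70,5.1,0,3.1,-0.2,0,0.35,70,5.1,0,3.1,-0.2,0,0.35,70,5.1,0,3.1,-0.2,0,0.35,70,5.1,0,3.1,-0.2,0,0.35,70,5.1,0,3.1,-0.2,0,0.35,70,5.1,0,3.1,-0.2,0,0.35,70,5.1,0,3.1,-0.2,0,0.35,70,5.1,0,3.1,-0.2,0,0.35]
}}

```text
t: 6.25
tool_pos: [0.6069, -0.1551, 0.1824]
orientation: [-1.88, -1.971, -0.501]
force: [-3.1, -12.9, 6.1]
opening: 0.07
gripper_force: 6.4
```

```bash
cat > look.py <<'E'
from h import *
from plant import robot
import sys
c=robot.read_camera("top"); P=cloud(c); Q=P[100:260,180:360].reshape(-1,3)
T=Q[(Q[:,2]>.209)&(Q[:,2]<.222)&(Q[:,0]<.72)&(Q[:,0]>.45)&(Q[:,1]<.16)]
# keep points belonging to largest blob of the top-rim
print("tote",len(T),cv2.minAreaRect((T[:,:2]*1000).astype(np.float32)))
if len(sys.argv)>1: cv2.imwrite(sys.argv[1],cv2.resize(c["color"][100:270,190:360,::-1],None,fx=3.5,fy=3.5,interpolation=cv2.INTER_CUBIC))
r=axes(1.2,30,'y'); delta(tip([.597,.018,.02],r,'y'),r)
E
python3 look.py pics/t1.png
```

```text
tote 729 ((601.8302001953125, -60.764801025390625), (128.47227478027344, 186.79563903808594), 2.9758872985839844)
shift tool mm [60.9 -4.5 40.5] turn deg [-0.63  0.22  1.34] pos [ 0.6069 -0.1542  0.1822] F [ -0.4 -10.2   3.6] t 6.3
```

View pics/t1.png

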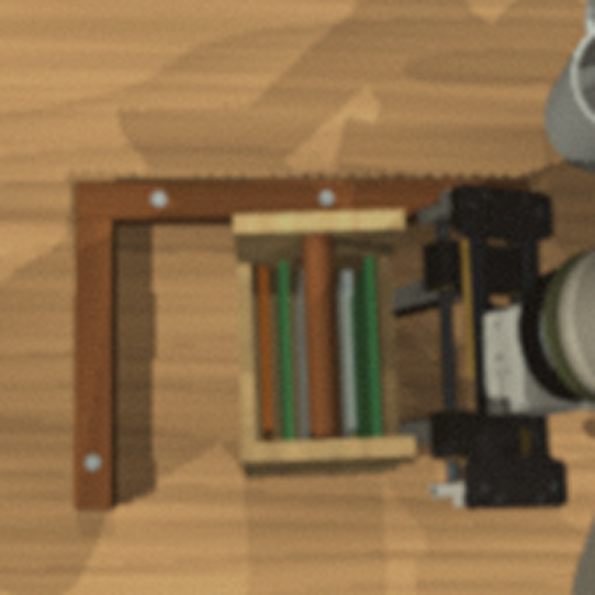

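The tote (crop 235-415, 210-465) slides upright and turns square with the fingers, with clearance to both battens. Continuing.

Emit:
{"op": "drive_tool", "data": {
  "moves": [70,5.1,0,3.2,-0.15,0,0.3,70,5.1,0,3.2,-0.15,0,0.3,70,5.1,0,3.2,-0.15,0,0.3,70,5.1,0,3.2,-0.15,0,0.3,70,5.1,0,3.2,0,0,0,70,5.1,0,3.2,0,0,0,70,5.1,0,3.2,0,0,0,70,5.1,0,3.2,0,0,0]
}}

```text
t: 7.1
tool_pos: [0.6065, -0.1078, 0.1821]
orientation: [-1.907, -1.953, -0.51]
force: [-0.3, -16.7, 12.7]
opening: 0.0701
gripper_force: 8.3
```

Emit:
{"op": "drive_tool", "data": {
  "moves": [70,4.5,0,2.8,0,0,0,70,4.5,0,2.8,0,0,0,70,4.5,0,2.8,0,0,0,70,2,0,1.2,0,0,0,70,0,0,0,0,0,0]
}}

```text
t: 7.6
tool_pos: [0.6063, -0.0893, 0.1817]
orientation: [-1.906, -1.953, -0.511]
force: [1.5, -14.0, 10.3]
opening: 0.07
gripper_force: 6.8
```

```bash
python3 look.py pics/t2.png
```

```text
tote 763 ((604.4800415039062, -1.7407760620117188), (127.77685546875, 201.62184143066406), 1.048449993133545)
shift tool mm [ 4.8 -7.1  7.7] turn deg [0.21 0.29 0.23] pos [ 0.6064 -0.0893  0.1816] F [  1.3 -13.4  11.2] t 7.65
```

View pics/t2.png

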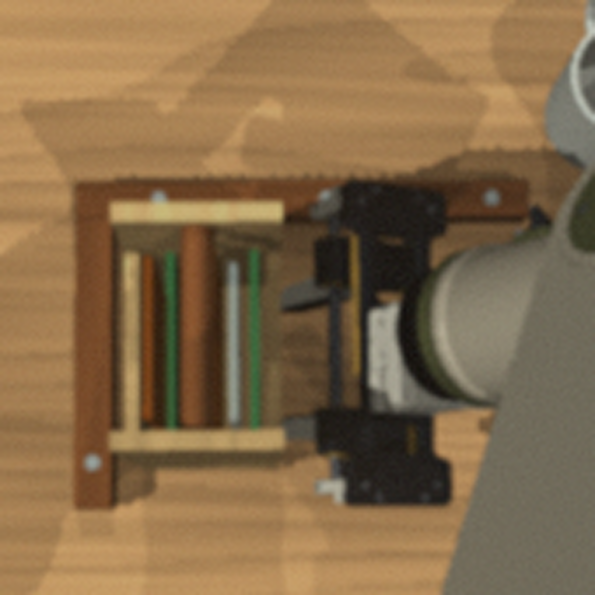

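The tote now stands square within about 10 mm of the side batten (crop 110-285, 200-450), and the x gap remains. Back off, rise, and go round to the end wall.

Emit:
{"op": "drive_tool", "data": {
  "moves": [70,-8,0,-5,0,0,0,70,-26,0,-15,0,0,0,70,-40,0,-23,0,0,0,60,20,0,-35,0,0,0,50,25,0,-43,0,0,0,40,25,0,-43,0,0,0,40,25,0,-43,0,0,0,40,25,0,-43,0,0,0]
}}

```text
t: 8.45
tool_pos: [0.6064, -0.1717, 0.4194]
orientation: [-1.9, -1.946, -0.506]
force: [0.6, -0.3, 0.5]
opening: 0.041
gripper_force: 0.0
```

Emit:
{"op": "drive_tool", "data": {
  "moves": [40,25,0,-43,0,0,0,40,25,0,-43,0,0,0,40,0,0,0,0,-7.5,0,40,0,0,0,0,-7.5,0,40,0,0,0,0,-7.5,0,40,0,0,0,0,-7.5,0,40,0,0,0,0,0,0]
}}

```text
t: 9.15
tool_pos: [0.6071, -0.1702, 0.5177]
orientation: [2.19, 2.251, -0.005]
force: [-0.1, 1.0, -0.1]
opening: 0.0399
gripper_force: 0.0
```

```bash
python3 - <<'E'
from h import *
r=axes(1.2,30,'x');T=tip([.49,.063,.022],r,'x');print(T)
T[2]=.46; delta(T,axes(1.2,0,'x'))
E
```

```text
[0.39052663 0.06091633 0.17933073]
shift tool mm [ 237.1 -210.1   57.4] turn deg [-1.900e-01  4.000e-02 -8.964e+01] pos [ 0.6071 -0.1702  0.5177] F [-0.1  1.  -0.1] t 9.15
```

Emit:
{"op": "drive_tool", "data": {
  "moves": [40,29.5,-26.2,0,0,0,0,40,29.5,-26.2,0,0,0,0,40,29.5,-26.2,0,0,0,0,40,29.5,-26.2,0,0,0,0,40,29.5,-26.2,0,0,0,0,40,29.5,-26.2,0,0,0,0,40,29.5,-26.2,0,0,0,0,40,29.5,-26.2,0,0,0,0]
}}

```text
t: 9.95
tool_pos: [0.3902, 0.0602, 0.5174]
orientation: [-2.19, -2.244, 0.0]
force: [0.6, 0.4, 0.7]
opening: 0.04
gripper_force: 0.0
```

Emit:
{"op": "drive_tool", "data": {
  "moves": [40,0,0,0,0,0,-8.5,40,0,0,0,0,0,-8.5,40,0,0,0,0,0,-8.5,40,0,0,0,0,0,-8.5,40,0,0,0,0,0,-8.5,40,0,0,0,0,0,-8.5,40,0,0,0,0,0,-8.5,40,0,0,0,0,0,-8.5]
}}

```text
t: 10.75
tool_pos: [0.3915, 0.0594, 0.5175]
orientation: [-0.55, -3.088, -0.005]
force: [0.4, -0.1, -0.1]
opening: 0.04
gripper_force: 0.0
```

Emit:
{"op": "drive_tool", "data": {
  "moves": [40,0,0,0,0,0,-8.5,40,0,0,0,0,0,-8.5,40,0,0,0,0,0,-4.5,40,0,0,0,0,-7.5,0,40,0,0,0,0,-7.5,0,40,0,0,0,0,-7.5,0,40,0,0,0,0,-7.5,0,40,0,0,0,0,0,0]
}}

```text
t: 11.55
tool_pos: [0.3908, 0.0594, 0.5173]
orientation: [-0.021, 2.618, 0.01]
force: [-0.9, -0.7, 0.1]
opening: 0.0398
gripper_force: 0.0
```

```bash
python3 - <<'E'
from h import *
r=axes(1.2,30,'x');T=tip([.50,.063,.022],r,'x');delta(T,r)
from plant import robot; print(robot.read_state()['q'].round(2))
E
```

```text
shift tool mm [160.4   0.4 297.6] turn deg [ 0.03 -0.03 -0.3 ] pos [0.3908 0.0594 0.5173] F [-0.9 -0.7  0.1] t 11.55
[ 0.02 -0.75  2.04  0.    1.33 -1.57]
```

Emit:
{"op": "drive_tool", "data": {
  "moves": [40,20,0,37,0,0,0,40,20,0,37,0,0,0,40,20,0,37,0,0,0,40,20,0,37,0,0,0,40,20,0,37,0,0,0,40,20,0,37,0,0,0,40,20,0,37,0,0,0,40,0,0,0,0,0,0]
}}

```text
t: 12.35
tool_pos: [0.3957, 0.0591, 0.2161]
orientation: [-0.019, 2.638, 0.008]
force: [-1.4, -0.3, -0.6]
opening: 0.0399
gripper_force: 0.0
```

```bash
python3 - <<'E'
from h import *
r=axes(1.2,30,'x');T=tip([.50,.063,.022],r,'x');delta(T,r)
from plant import robot; print(robot.read_state()['q'].round(2))
E
```

```text
shift tool mm [13.5  1.6 34.6] turn deg [-0.08 -1.15 -0.35] pos [0.3957 0.0591 0.2161] F [-1.4 -0.3 -0.6] t 12.35
[ 0.02 -0.55  2.48 -0.    0.72 -1.56]
```

Emit:
{"op": "drive_tool", "data": {
  "moves": [40,-11,0.5,6,0,0,0,40,-11,0.5,6,0,0,0,40,5,0.5,9,0,1,0,40,5,0,9,0,1,0,40,3,0,5,0,1,0,40,0,0,0,0,0,0]
}}

```text
t: 12.95
tool_pos: [0.4246, 0.0612, 0.1983]
orientation: [-0.021, 2.674, 0.006]
force: [0.4, 0.2, -0.5]
opening: 0.04
gripper_force: 0.0
```

```bash
python3 - <<'E'
from h import *
from plant import robot
s=robot.read_state(); r=Ro.from_rotvec(s['orientation']); print("tip",(s['tool_pos']+r.apply([-.0075,0,.186])).round(4), np.degrees(np.arcsin(r.as_matrix()[0,2])).round(1), r.as_matrix()[:,1].round(3))
print(s['q'].round(2),s['tool_pos'],s['force'].round(1))
E
python3 look.py
```

```text
tip [0.515  0.0627 0.0356] 26.8 [-0.016  1.     0.001]
[ 0.03 -0.37  2.38 -0.01  0.66 -1.56] [0.42459756 0.06116335 0.1982743 ] [ 0.4  0.2 -0.5]
tote 572 ((603.3905029296875, 54.58292007446289), (127.48670196533203, 88.35381317138672), 0.8784587979316711)
shift tool mm [-143.9 -145.5   96.6] turn deg [-2.52 44.38 92.76] pos [0.4247 0.0612 0.1986] F [-0.7 -0.4 -0. ] t 13.0
```

Emit:
{"op": "drive_tool", "data": {
  "moves": [40,2.5,-3.5,5,0,0,0,40,2.5,-3.5,5,0,0,0,40,-8.9,0,4.5,0,0,0,40,-4.5,0,2.3,0,0,0,40,-4.5,0,2.3,0,0,0,40,-4.5,0,2.3,0,0,0,40,-4.5,0,2.3,0,0,0,40,-4.5,0,2.3,0,0,0]
}}

```text
t: 13.8
tool_pos: [0.4587, 0.055, 0.1857]
orientation: [-0.023, 2.676, 0.005]
force: [-18.4, 0.9, 14.1]
opening: 0.0403
gripper_force: 8.8
```

```bash
cat > st.py <<'E'
from h import *
from plant import robot
import sys
g=-1 if sys.argv[1]=='x' else 1
s=robot.read_state(); r=Ro.from_rotvec(s['orientation']); print("tip",(s['tool_pos']+r.apply([g*.0075,0,.186])).round(4), r.as_matrix().round(3).tolist(),s['force'].round(1),s['t'])
E
python3 st.py x; python3 look.py
```

```text
tip [0.5489 0.0565 0.0228] [[-0.894, -0.017, 0.449], [-0.015, 1.0, 0.008], [-0.449, 0.0, -0.894]] [-18.4   0.9  14.1] 13.8
tote 641 ((580.6442260742188, 54.375), (196.32223510742188, 88.62667083740234), 0.8928361535072327)
shift tool mm [-118.9 -138.7   69.4] turn deg [-2.66 44.28 92.79] pos [0.4594 0.0549 0.1859] F [-9.1  0.4  4.2] t 13.85
```

Emit:
{"op": "drive_tool", "data": {
  "moves": [40,-3.6,0,1.6,0,0,0,40,-3.6,0,1.6,0,0,0,40,-3.6,0,1.6,0,0,0,40,-3.6,0,1.6,0,0,0]
}}

```text
t: 14.25
tool_pos: [0.4739, 0.0552, 0.1858]
orientation: [-0.023, 2.678, 0.005]
force: [-12.7, -1.4, 5.1]
opening: 0.0399
gripper_force: 6.5
```

Emit:
{"op": "drive_tool", "data": {
  "moves": [40,-2,0,0.9,0,0,0]
}}

```text
t: 14.35
tool_pos: [0.4762, 0.0552, 0.1858]
orientation: [-0.023, 2.678, 0.005]
force: [-14.0, -0.1, 6.3]
opening: 0.0403
gripper_force: 6.6
```

Emit:
{"op": "drive_tool", "data": {
  "moves": [40,-2,0,0.9,0,0,0]
}}

```text
t: 14.45
tool_pos: [0.4782, 0.0553, 0.1858]
orientation: [-0.023, 2.678, 0.005]
force: [-13.0, -0.3, 6.0]
opening: 0.0397
gripper_force: 6.4
```

```bash
python3 st.py x
```

```text
tip [0.5681 0.0568 0.0228] [[-0.894, -0.017, 0.447], [-0.015, 1.0, 0.008], [-0.447, 0.0, -0.894]] [-13.   -0.3   6. ] 14.45
```

Emit:
{"op": "drive_tool", "data": {
  "moves": [40,-1.5,0,0.7,0,0,0]
}}

```text
t: 14.55
tool_pos: [0.4798, 0.0553, 0.1858]
orientation: [-0.023, 2.678, 0.005]
force: [-12.3, -0.6, 5.2]
opening: 0.0396
gripper_force: 6.4
```

Emit:
{"op": "drive_tool", "data": {
  "moves": [40,-1.5,0,0.7,0,0,0]
}}

```text
t: 14.65
tool_pos: [0.4811, 0.0553, 0.1857]
orientation: [-0.023, 2.679, 0.005]
force: [-29.8, -1.2, 21.0]
opening: 0.0403
gripper_force: 14.6
```

Emit:
{"op": "drive_tool", "data": {
  "moves": [40,-1,0,0.5,0,0,0]
}}

```text
t: 14.75
tool_pos: [0.4817, 0.0554, 0.1857]
orientation: [-0.023, 2.681, 0.005]
force: [-40.7, -1.4, 31.5]
opening: 0.0401
gripper_force: 20.4
```

Firm contact with the back batten (about 40 N). Retreat, then finish the y push.

Emit:
{"op": "drive_tool", "data": {
  "moves": [40,9,0,-4.5,0,0,0,40,18,0,-9,0,0,0,40,18,0,-9,0,0,0,40,-22,0,-44,0,0,0,50,-22,0,-44,0,0,0,60,-22,0,-44,0,0,0,70,-22,0,-44,0,0,0,70,-22,0,-44,0,0,0]
}}

```text
t: 15.55
tool_pos: [0.4319, 0.0544, 0.4356]
orientation: [-0.022, 2.671, 0.005]
force: [1.3, -0.1, 0.0]
opening: 0.0671
gripper_force: 0.0
```

Emit:
{"op": "drive_tool", "data": {
  "moves": [70,-22,0,-44,0,0,0,70,0,0,0,0,6.8,0,70,0,0,0,0,6.8,0,70,0,0,0,0,6.8,0,70,0,0,0,0,6.6,0,70,0,0,0,0,0,0]
}}

```text
t: 16.15
tool_pos: [0.4329, 0.0544, 0.4818]
orientation: [0.026, -3.136, -0.0]
force: [0.1, -0.6, 0.1]
opening: 0.0699
gripper_force: 0.0
```

```bash
python3 look.py pics/t3.png;  python3 - <<'E'
from h import *
r=axes(1.2,30,'y');T=tip([.636,-.06,.022],r,'y');print(T)
T[2]=.48; delta(T,axes(1.2,0,'y'))
E
```

```text
tote 595 ((637.0704345703125, 55.18400955200195), (129.76791381835938, 88.85249328613281), 1.0303127765655518)
shift tool mm [-164.3 -138.6  304.3] turn deg [-23.5   23.49  87.5 ] pos [0.4329 0.0544 0.4818] F [ 0.6  0.6 -0.7] t 16.2
[ 0.63808367 -0.15947337  0.17933073]
shift tool mm [-201.6 -217.3    1.6] turn deg [-6.000e-02 -6.000e-02  8.976e+01] pos [0.4329 0.0544 0.4818] F [ 0.6  0.6 -0.7] t 16.2
```

View pics/t3.png

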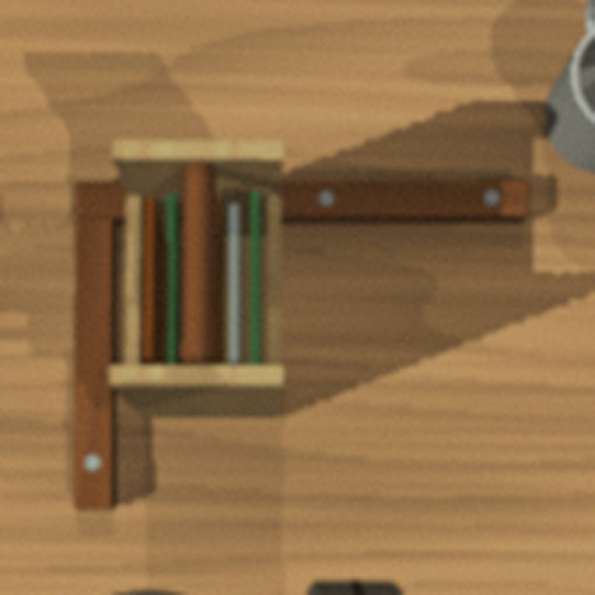

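Tote (crop 112-283, 142-385) is snug on the back batten; about 15-18 mm is still open on the side batten. Go round for the final y push.

Emit:
{"op": "drive_tool", "data": {
  "moves": [56,-33,-36.2,0,0,0,0,56,-33,-36.2,0,0,0,0,56,-33,-36.2,0,0,0,0,56,-33,-36.2,0,0,0,0,56,-33,-36.2,0,0,0,0,56,-33,-36.2,0,0,0,0,56,0,0,0,0,0,8.5,56,0,0,0,0,0,8.5]
}}

```text
t: 17.0
tool_pos: [0.6346, -0.1611, 0.4801]
orientation: [-0.45, -3.108, 0.001]
force: [-0.4, 0.2, -0.1]
opening: 0.0559
gripper_force: 0.0
```

Emit:
{"op": "drive_tool", "data": {
  "moves": [56,0,0,0,0,0,8.5,56,0,0,0,0,0,8.5,56,0,0,0,0,0,8.5,56,0,0,0,0,0,8.5,56,0,0,0,0,0,8.5,56,0,0,0,0,0,8.5,56,0,0,0,0,0,8.5,56,0,0,0,0,0,8.5]
}}

```text
t: 17.8
tool_pos: [0.6337, -0.1594, 0.4827]
orientation: [2.108, 2.326, 0.001]
force: [0.0, 0.0, -0.4]
opening: 0.0555
gripper_force: 0.0
```

Emit:
{"op": "drive_tool", "data": {
  "moves": [56,0,0,0,0,0,4.8,56,0,0,0,0,7.5,0,56,0,0,0,0,7.5,0,56,0,0,0,0,7.5,0,56,0,0,0,0,7.5,0,56,0,0,0,0,0,0]
}}

```text
t: 18.4
tool_pos: [0.6335, -0.1606, 0.4811]
orientation: [-1.907, -1.94, -0.513]
force: [0.3, -0.4, -0.9]
opening: 0.0561
gripper_force: 0.0
```

```bash
python3 - <<'E'
from h import *
r=axes(1.2,30,'y');T=tip([.632,-.05,.025],r,'y');delta(T,r)
E
```

```text
shift tool mm [-140.4    1.   264. ] turn deg [ 0.07 -0.13 -0.22] pos [ 0.6335 -0.1606  0.4811] F [ 0.3 -0.4 -0.9] t 18.4
```

Emit:
{"op": "drive_tool", "data": {
  "moves": [56,-20,0,37.5,0,0,0,56,-20,0,37.5,0,0,0,56,-20,0,37.5,0,0,0,56,-20,0,37.5,0,0,0,56,-20,0,37.5,0,0,0,56,-20,0,37.5,0,0,0,56,-20,0,37.5,0,0,0,56,0,0,0,0,0,0]
}}

```text
t: 19.2
tool_pos: [0.6299, -0.1478, 0.1779]
orientation: [-1.903, -1.939, -0.498]
force: [-0.7, 0.9, -0.9]
opening: 0.0561
gripper_force: 0.0
```

Emit:
{"op": "drive_tool", "data": {
  "moves": [56,8.7,0,5,0,0,0,56,8.7,0,5,0,0,0,56,8.7,0,5,0,0,0,56,8.7,0,5,0,0,0,56,6,0,3.5,0,0,0,56,4.4,0,2.5,0,0,0,56,4.4,0,2.5,0,0,0]
}}

```text
t: 19.9
tool_pos: [0.6319, -0.0918, 0.1851]
orientation: [-1.905, -1.944, -0.509]
force: [-0.3, 1.0, 0.5]
opening: 0.0558
gripper_force: 0.0
```

```bash
python3 st.py y
```

```text
tip [0.6296 0.0076 0.0277] [[-0.017, 1.0, -0.011], [0.866, 0.02, 0.5], [0.5, -0.001, -0.866]] [-0.3  1.   0.5] 19.9
```

Emit:
{"op": "drive_tool", "data": {
  "moves": [56,3,0,1.8,0,0,0,56,3,0,1.8,0,0,0,56,3,0,1.8,0,0,0,56,3,0,1.8,0,0,0]
}}

```text
t: 20.3
tool_pos: [0.6318, -0.0808, 0.1853]
orientation: [-1.91, -1.945, -0.507]
force: [-2.3, -14.7, 4.3]
opening: 0.0559
gripper_force: 7.0
```

Emit:
{"op": "drive_tool", "data": {
  "moves": [56,1.8,0,1,0,0,0,56,1.8,0,1,0,0,0]
}}

```text
t: 20.5
tool_pos: [0.6317, -0.0768, 0.1853]
orientation: [-1.91, -1.945, -0.507]
force: [-2.9, -13.5, 4.0]
opening: 0.0559
gripper_force: 6.7
```

Emit:
{"op": "drive_tool", "data": {
  "moves": [56,1.5,0,0.8,0,0,0]
}}

```text
t: 20.6
tool_pos: [0.6317, -0.075, 0.1853]
orientation: [-1.91, -1.945, -0.507]
force: [-2.9, -12.9, 2.6]
opening: 0.0558
gripper_force: 6.6
```

```bash
python3 st.py y
```

```text
tip [0.6298 0.0238 0.0276] [[-0.016, 1.0, -0.01], [0.868, 0.018, 0.496], [0.496, -0.001, -0.868]] [ -2.9 -12.9   2.6] 20.6
```

Emit:
{"op": "drive_tool", "data": {
  "moves": [56,1.5,0,0.8,0,0,0,56,1.2,0,0.7,0,0,0]
}}

```text
t: 20.8
tool_pos: [0.6316, -0.0719, 0.1853]
orientation: [-1.91, -1.945, -0.507]
force: [-2.4, -13.5, 3.3]
opening: 0.0562
gripper_force: 6.6
```

Emit:
{"op": "drive_tool", "data": {
  "moves": [56,1.2,0,0.7,0,0,0]
}}

```text
t: 20.9
tool_pos: [0.6317, -0.0709, 0.1854]
orientation: [-1.91, -1.946, -0.507]
force: [-2.3, -18.2, 4.7]
opening: 0.056
gripper_force: 9.2
```

Emit:
{"op": "drive_tool", "data": {
  "moves": [56,1.2,0,0.7,0,0,0]
}}

```text
t: 21.0
tool_pos: [0.6317, -0.0703, 0.1856]
orientation: [-1.912, -1.947, -0.506]
force: [-5.5, -22.6, 5.7]
opening: 0.056
gripper_force: 11.9
```

Emit:
{"op": "drive_tool", "data": {
  "moves": [56,1.2,0,0.7,0,0,0]
}}

```text
t: 21.1
tool_pos: [0.6317, -0.0699, 0.1857]
orientation: [-1.913, -1.948, -0.504]
force: [-6.6, -29.2, 6.5]
opening: 0.0559
gripper_force: 14.6
```

Emit:
{"op": "drive_tool", "data": {
  "moves": [56,1,0,0.6,0,0,0]
}}

```text
t: 21.2
tool_pos: [0.6317, -0.0696, 0.1859]
orientation: [-1.915, -1.949, -0.504]
force: [-6.7, -33.7, 7.5]
opening: 0.0561
gripper_force: 16.6
```

```bash
python3 st.py y
```

```text
tip [0.6301 0.0284 0.0276] [[-0.016, 1.0, -0.008], [0.871, 0.017, 0.491], [0.491, 0.001, -0.871]] [ -6.7 -33.7   7.5] 21.2
```

Emit:
{"op": "drive_tool", "data": {
  "moves": [56,-6,0,-3.5,0,0,0,56,-17,0,-10,0,0,0,56,-30,0,-17,0,0,0,50,20,0,-35,0,0,0,40,25,0,-43,0,0,0,40,25,0,-43,0,0,0,40,25,0,-43,0,0,0,40,25,0,-43,0,0,0]
}}

```text
t: 22.0
tool_pos: [0.6326, -0.1255, 0.4258]
orientation: [-1.906, -1.943, -0.509]
force: [1.4, -0.5, -0.0]
opening: 0.0398
gripper_force: 0.0
```

Emit:
{"op": "drive_tool", "data": {
  "moves": [40,20,0,-35,0,0,0,40,0,0,0,0,-7.5,0,40,0,0,0,0,-7.5,0,40,0,0,0,0,-7.5,0,40,0,0,0,0,-7.5,0,40,0,-45,0,0,0,0,40,0,-45,0,0,0,0,40,0,-45,0,0,0,0]
}}

```text
t: 22.8
tool_pos: [0.4967, -0.1278, 0.4637]
orientation: [-2.196, -2.242, 0.003]
force: [-0.3, -1.0, 1.1]
opening: 0.0398
gripper_force: 0.0
```

```bash
python3 look.py pics/t4.png; python3 - <<'E'
from h import *
r=axes(1.2,27,'x');T=tip([.53,.073,.022],r,'x');print(T);T[2]=.48
delta(T,axes(1.2,0,'x'))
E
```

```text
tote 595 ((636.78173828125, 72.69943237304688), (129.72389221191406, 88.83152770996094), 1.9043489694595337)
shift tool mm [ 43.4 111.3 284.2] turn deg [-0.49 29.92 -0.18] pos [ 0.4912 -0.1275  0.4624] F [ 1.8 -1.  -0.6] t 22.85
[0.4388952  0.07109163 0.18432228]
shift tool mm [199.6 -48.5 -16.9] turn deg [ -0.34  -0.46 -90.05] pos [ 0.4912 -0.1275  0.4624] F [ 1.8 -1.  -0.6] t 22.85
```

View pics/t4.png

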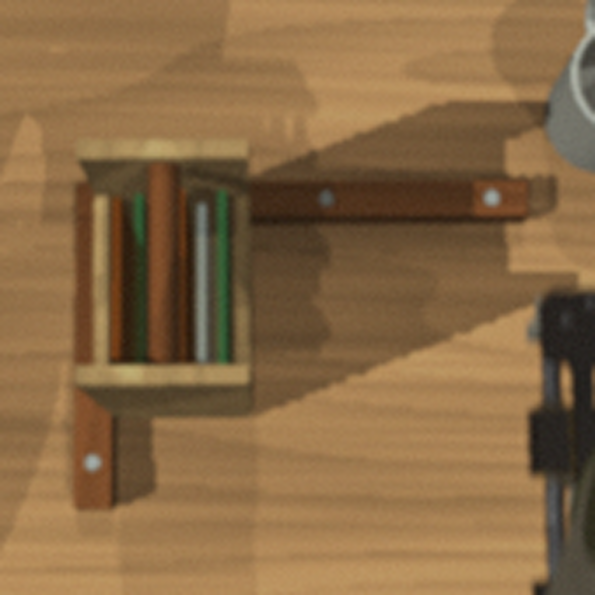

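The tote sits in the corner against both battens (crop 77-250, 142-388). The yaw reading is noisy (1.9 against 1.0), so I'll measure the yaw of tote and battens better.

```bash
cat > yaw.py <<'E'
from h import *
from plant import robot
def fit(c,tag):
    P=cloud(c); Q=P[90:270,180:360].reshape(-1,3)
    def line(S,ax): # slope of coordinate ax vs other, Huber
        l=cv2.fitLine((S[:,:2]*1000).astype(np.float32),cv2.DIST_HUBER,0,.01,.01).ravel()
        if l[ax^1]<0:l=-l
        return np.degrees(np.arctan2(l[ax],l[ax^1]))*(1 if ax else -1), l[2:]
    T=Q[(Q[:,2]>.208)&(Q[:,2]<.222)&(Q[:,0]<.73)&(Q[:,0]>.45)&(Q[:,1]<.16)&(Q[:,1]>-.12)]
    m=T[:,0].mean(); o=[line(T[T[:,0]>m],0),line(T[T[:,0]<m],0)]
    v=o[0][1]-o[1][1]
    B=Q[(Q[:,2]>.015)&(Q[:,2]<.03)]
    bb=B[(abs(B[:,0]-.7135)<.02)&(B[:,1]<.01)&(B[:,1]>-.14)]; sb=B[(abs(B[:,1]-.129)<.02)&(B[:,0]<.56)&(B[:,0]>.51)]
    lb=line(bb,0); 
    return np.array([o[0][0],o[1][0],np.degrees(np.arctan2(v[1],v[0])),lb[0],*T[:,:2].mean(0)*1000])
np.set_printoptions(suppress=True,precision=2)
c=dict(np.load("pics/top0.npz"))
try: print("initial",fit(c,''))
except Exception as e: print(e)
F=np.array([fit(robot.read_camera("top"),'') for _ in range(6)]); print("now +x wall yaw, -x wall yaw, centre-line yaw, back batten yaw, cx,cy\n",F.mean(0),F.std(0))
E
python3 yaw.py
```

```text
initial [   6.31    6.23 -173.75    1.36  594.63  -59.16]
now +x wall yaw, -x wall yaw, centre-line yaw, back batten yaw, cx,cy
 [   1.32    1.04 -178.03    1.32  637.67   72.92] [0.17 0.18 0.08 0.07 0.26 0.1 ]
```

Wall yaws (1.2°) match the batten (1.3°) and the position agrees. One more gentle two-finger nudge on the end wall will make sure it sits flush.

Emit:
{"op": "drive_tool", "data": {
  "moves": [40,0,-24,-9,0,0,0,40,0,-24,-9,0,0,0,40,40,0,0,0,0,0,40,40,0,0,0,0,0,40,40,0,0,0,0,0,40,40,0,0,0,0,0,40,40,0,0,0,0,0,40,0,0,0,0,0,-8.5]
}}

```text
t: 23.95
tool_pos: [0.4467, 0.0755, 0.4829]
orientation: [-2.023, -2.401, -0.0]
force: [-0.5, 0.0, -0.1]
opening: 0.0402
gripper_force: 0.0
```

Emit:
{"op": "drive_tool", "data": {
  "moves": [40,0,0,0,0,0,-8.5,40,0,0,0,0,0,-8.5,40,0,0,0,0,0,-8.5,40,0,0,0,0,0,-8.5,40,0,0,0,0,0,-8.5,40,0,0,0,0,0,-8.5,40,0,0,0,0,0,-8.5,40,0,0,0,0,0,-8.5]
}}

```text
t: 24.75
tool_pos: [0.4472, 0.0716, 0.4828]
orientation: [-0.327, -3.123, 0.0]
force: [-0.2, 0.5, 0.4]
opening: 0.04
gripper_force: 0.0
```

Emit:
{"op": "drive_tool", "data": {
  "moves": [40,0,0,0,0,0,-8.5,40,0,0,0,0,0,-5,40,0,0,0,0,-7,0,40,0,0,0,0,-7,0,40,0,0,0,0,-7,0,40,0,0,0,0,-6,0,40,0,0,0,0,0,0]
}}

```text
t: 25.45
tool_pos: [0.4463, 0.0717, 0.483]
orientation: [-0.028, 2.669, 0.007]
force: [-0.9, 0.2, -0.4]
opening: 0.0402
gripper_force: 0.0
```

```bash
python3 - <<'E'
from h import *
r=axes(1.3,27,'x');T=tip([.535,.073,.022],r,'x');delta(T,r)
E
```

```text
shift tool mm [138.   -0.7 264.9] turn deg [-0.05  0.05 -0.1 ] pos [0.4463 0.0717 0.483 ] F [-0.9  0.2 -0.4] t 25.45
```

Emit:
{"op": "drive_tool", "data": {
  "moves": [40,19.6,0,37.5,0,0,0,40,19.6,0,37.5,0,0,0,40,19.6,0,37.5,0,0,0,40,19.6,0,37.5,0,0,0,40,19.6,0,37.5,0,0,0,40,19.6,0,37.5,0,0,0,40,19.6,0,37.5,0,0,0,40,0,0,0,0,0,0]
}}

```text
t: 26.25
tool_pos: [0.439, 0.0711, 0.1792]
orientation: [-0.027, 2.689, 0.006]
force: [-1.0, -0.3, -0.7]
opening: 0.0402
gripper_force: 0.0
```

Emit:
{"op": "drive_tool", "data": {
  "moves": [40,-7,0,3.5,0,0,0,40,-7,0,3.5,0,0,0,40,-5,0,2.5,0,0,0,40,-4,0,2,0,0,0,40,-2,0,1,0,0,0,40,0,0,0,0,0,0]
}}

```text
t: 26.85
tool_pos: [0.471, 0.0718, 0.1873]
orientation: [-0.027, 2.671, 0.006]
force: [0.3, 0.0, 1.0]
opening: 0.0402
gripper_force: 0.0
```

```bash
python3 st.py x
```

```text
tip [0.562  0.0736 0.0249] [[-0.891, -0.02, 0.453], [-0.018, 1.0, 0.009], [-0.453, 0.0, -0.891]] [0.3 0.  1. ] 26.85
```

Emit:
{"op": "drive_tool", "data": {
  "moves": [40,-3,0,1.5,0,0,0,40,-3,0,1.5,0,0,0]
}}

```text
t: 27.05
tool_pos: [0.4771, 0.072, 0.1866]
orientation: [-0.027, 2.672, 0.006]
force: [-0.3, 1.1, 0.7]
opening: 0.0397
gripper_force: 0.0
```

Emit:
{"op": "drive_tool", "data": {
  "moves": [40,-1.4,0,0.7,0,0,0]
}}

```text
t: 27.15
tool_pos: [0.4789, 0.072, 0.1867]
orientation: [-0.027, 2.672, 0.006]
force: [-2.0, -0.2, 1.5]
opening: 0.0403
gripper_force: 1.4
```

Emit:
{"op": "drive_tool", "data": {
  "moves": [40,-1.4,0,0.7,0,0,0]
}}

```text
t: 27.25
tool_pos: [0.4799, 0.072, 0.1863]
orientation: [-0.027, 2.674, 0.006]
force: [-15.5, -0.0, 11.5]
opening: 0.0404
gripper_force: 7.5
```

Emit:
{"op": "drive_tool", "data": {
  "moves": [40,-1,0,0.5,0,0,0]
}}

```text
t: 27.35
tool_pos: [0.4804, 0.0721, 0.1859]
orientation: [-0.027, 2.676, 0.006]
force: [-21.2, -0.8, 16.8]
opening: 0.0399
gripper_force: 10.5
```

```bash
python3 st.py x
```

```text
tip [0.5705 0.0739 0.0231] [[-0.893, -0.02, 0.449], [-0.018, 1.0, 0.009], [-0.449, -0.0, -0.894]] [-21.2  -0.8  16.8] 27.35
```

Emit:
{"op": "drive_tool", "data": {
  "moves": [40,-1.2,0,0.6,0,0,0,40,-0.5,0,0.2,0,0,0]
}}

```text
t: 27.55
tool_pos: [0.4812, 0.0722, 0.1854]
orientation: [-0.027, 2.679, 0.006]
force: [-32.7, -1.0, 25.2]
opening: 0.0401
gripper_force: 16.2
```

Emit:
{"op": "drive_tool", "data": {
  "moves": [40,4,0,-2,0,0,0,40,14,0,-7,0,0,0,40,18,0,-9,0,0,0,40,-22,0,-44,0,0,0,40,-22,0,-44,0,0,0,40,-22,0,-44,0,0,0,40,-22,0,-44,0,0,0,40,-22,0,-44,0,0,0]
}}

```text
t: 28.35
tool_pos: [0.441, 0.0712, 0.4347]
orientation: [-0.027, 2.671, 0.006]
force: [1.2, -0.3, 0.2]
opening: 0.0398
gripper_force: 0.0
```

```bash
python3 yaw.py; python3 look.py pics/t5.png; python3 -c "
from plant import robot;import cv2
cv2.imwrite('pics/s5.png',robot.read_camera('scene')['color'][:,:,::-1])"
```

```text
initial [   6.31    6.23 -173.75    1.36  594.63  -59.16]
now +x wall yaw, -x wall yaw, centre-line yaw, back batten yaw, cx,cy
 [   1.24    0.86 -177.15    1.32  637.57   73.  ] [0.07 0.07 1.99 0.12 0.29 0.1 ]
tote 594 ((636.705322265625, 72.70023345947266), (129.61190795898438, 89.00540924072266), 1.8261346817016602)
shift tool mm [ -24.7 -155.8  295.4] turn deg [-2.69 44.22 92.98] pos [0.4412 0.0712 0.4301] F [ 1.1 -0.3  0.3] t 28.7
```

View pics/s5.png

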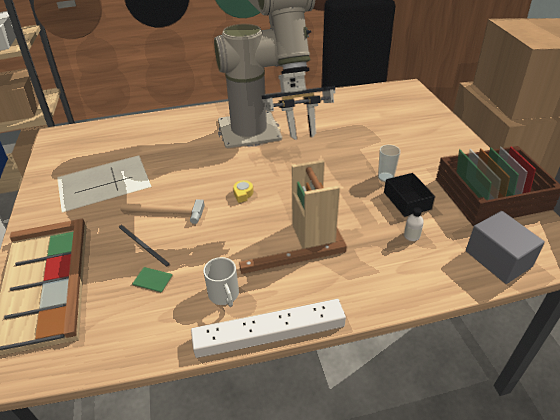

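The scene view shows the tote upright in the corner (290-340, 160-248), the gripper clear of it, and the mug, tape, hammer and other things where they were. The last nudge met the batten at once and nothing shifted. Handing in.

```bash
python3 -c "
from plant import robot;print(robot.close_job())"
```

```text
the job is handed in; nothing more can be done
None
```

The tote stands upright and, by camera measurement and push forces, snug and square against both battens; the other things look unmoved in the last picture, and the job was handed in at about 29 s with the gripper clear.

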